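# Clamp a chip in the test socket until the clutch knob clicks

## Task

A chip is lying in the open test socket on the tester. Swing the socket's lid shut and press its front gently until the latch snaps over it, then turn the blue knob clockwise, in as many holds as it takes, until its torque clutch slips with a click. Stop at that first click: do not go on to a second; let go without turning it back, and leave the other things on the bench where they are.

Things in the scene. Friction and masses are not known exactly. Their poses are not given: they have to be found in the camera images.
- tester: Flat dark grey instrument case, 200 (x) by 250 (y) mm, fixed to the bench, green board on top 44 mm above the bench, soldered parts up to 20 mm above the board at its corners. Origin: middle of its underside, on the bench; x away from its front, z up. In its middle the black test socket: x = -64 to +44 mm, 66 mm wide, top 66 mm above the bench, its chip pocket over the origin.
- lid_hinge (a point): Middle of the lid's hinge axis on the socket's far edge, 48 mm behind the tester's origin and 66 mm above the bench. Axes as the tester's; the hinge runs along y. The lid swings from here towards the front (-x) and down.
- lid (a joint): Opening of the lid, rad: 0 = shut; 0.95 to 1.4 at the start. A stiff hinge (0.3 N m) keeps it where it is left. Below about 0.12 its front lip meets the ramp of the hook; some 8 N on the thumb pad pushes the hook aside and it snaps over the lip. Latched, the lid reads 0 to 0.01 (the tightened screw lifts it that far) and stays shut.
- lid_pad (a point): Centre of the black rubber thumb pad (30 by 44 mm) on the lid's outer face, the place to push: 87 mm from the hinge axis, 10 mm outside the hinge plane. x: towards the hinge, z: out of the outer face (up when shut). The lid is 62 mm wide, 10 mm thick, and ends 104 mm from the hinge. The knob's rim is 19 mm from this point on the hinge side.
- hook (a point): Nose of the sprung steel latch hook (22 mm wide) at the socket's front, 62 mm before the tester's origin and 75 mm above the bench. Its tip reaches 5 mm further towards the hinge; its ramp rises to 86 mm above the bench. It yields outwards (-x) when the lid is pressed down. Nothing need touch it.
- knob_grip (a point): Point on the knob's axis at gripping height. Blue round fluted knob, 40 mm across, 30 mm tall; this point is 11 mm below its top and 24 mm above the lid's outer face (5 mm free under the knob). The axis is 48 mm from the hinge, square to the lid: vertical over the tester's origin when shut. Clockwise from above tightens the screw; the knob keeps its height. x: along the white line.
- knob_top (a point): Middle of the knob's top face. Turning feels so: drag below 0.1 N m for 1.4 to 3.4 rad (how far cannot be seen; the plate meets the chip on the way), then the screw bottoms and the torque jumps to 0.12 to 0.35 N m. Over the next 0.3 rad the clutch slips and the torque falls to zero or below: the click. It jumps again for the next click, 0.52 rad (30 degrees) after the last.
- spindle_end (a point): Brass end of the screw spindle, showing in the middle of the knob's top (15 mm across, red line along its x axis). It turns with the screw, not the knob: red and white lines agree at the start, stay together while the clutch holds, and stand 0.52 rad further apart after each click. Let go between clicks, the knob settles into the nearer notch.
- plate: Round sprung copper pressure plate under the lid, 34 mm across, 5 mm thick, driven down onto the chip by the screw; origin: middle of its underside. When the screw bottoms it presses the chip with about 20 N; the screw holds that when the knob is let go.
- chip: Chip lying loose in the socket's 46 by 46 mm pocket: green carrier 44 by 44 by 2 mm with a metal cap 36 by 36 by 3 mm. Origin: middle of its underside. It stays where it is.
- pot: Small round white screw-top pot, 42 mm across, 52 mm tall, standing loose on the bench beside the tester: leave alone. Origin: middle of its underside.
- driver: Screwdriver with a red handle, 150 mm long, lying loose on the bench beside the tester: leave alone. Origin: under its middle, x along it.
- reel: Blue reel of copper desoldering braid lying flat on the bench beside the tester, 52 mm across, 24 mm tall: leave alone. Origin: middle of its underside.

How it is judged:
By the outcome, as a careful person would: the job done as asked, in the order asked, and still so for the second after the job is handed in, with the robot touching nothing.
It also fails if it takes over 72 s, if anything falls off the work surface, if the arm or the gripper's body presses on something with over 40 N, if the wrist force passes 120 N, or if a joint passes its speed limit or range.

## Robot

A 6-joint arm with a two-finger parallel gripper is mounted at the origin on the work surface. World frame = base frame: x ahead of the robot, y to its left, z up, the work surface at z = 0. Lengths are in m, angles in rad, forces in N, time in s.
With the tool pointing down it reaches from about 0.325 to 0.875 m from the base axis. Payload 4.4 kg.
Tool frame: the origin (TCP) lies midway between the tips of the shut fingers; the grasp point (between the pads) lies 19 mm behind it; z points along the fingers, y is the line along which they close (so a half turn about z gives the same grasp; the last joint's range is limited). The gripper opens to 85 mm and grips with 20 to 120 N. Pads are 22 mm wide; open, the fingers measure 114 mm over their backs; the gripper's body (76 mm by 85 mm) begins 54 mm behind the grasp point. The pads swing forward as they close: fully open they stand 13 mm farther back than shut.
Start: joints at [1.085, 0.207, 1.542, -0, 1.393, -0.15], TCP at [0.189, 0.543, 0.231] pointing down, gripper open.
Joint ranges: [-2.73, 2.73], [-0.86, 2.22], [0.23, 2.46], [-1.11, 4.25], [0.08, 2.63], [-2.82, 2.82]. Speed limits (rad/s): [2.79, 2.79, 3.14, 3.14, 3.14, 3.14].

## Interface

Orientations are given as a rotation vector (axis times angle).
In Python, from station import manip gives the robot as it stands.
- The arm moves only by the tool play_rows, never from a script. Its argument "series" is a list of rows, each an object of numbers: "dx", "dy", "dz": the shift along the world's x, y, z in mm; "roll": the turn about the world's z in degrees. In form: [{"dx": .., "dy": .., "dz": .., "roll": ..}, ...]. A call has 1 to 12 rows; each row shifts and turns the commanded pose from where the row before left it; what a row does not reach is not made up. A row lasts 1/10 s, in which the tool goes at most 50 mm and 8.59 degrees, less where a joint would pass 70% of its speed; a pose out of reach is approached as far as the arm can. A call is refused whole if a number of a shift passes 50 or a number of a turn 8.59, either way. A call with a gripper value outside its range is refused whole. "fingers" is the opening, from -1 (shut) to 1 (fully open), set as the call begins (left out, the last holds). The fingers move at their own pace and stop on an object; "grip_force" is the grip in N (left out, the last holds). Time passes only in rows, so rows that do not move let the fingers close. It gives the time, the measured TCP pose, the force, the opening and the grip force at its end, in the units of the state.
- manip.state(): the state, without advancing time (a new reading comes with each control period).
- manip.read_camera(name): name is "scene" or "top" or "wrist"; returns the picture (420x560x3 uint8, red, green, blue); there is no depth.
- manip.calibration(name): a dict with "fx", "fy", "cx", "cy" (pixels), "R" (3x3) and "t" (3): a world point X has camera coordinates R X + t; the wrist camera has in their place "T_tool_cam" (4x4, takes a point from camera to tool coordinates, whose origin is the TCP and whose axes are the flange's). Camera axes: x right, y down, z forward; pixel columns grow to the right and rows downward; lengths in m; the calibration is good to about 2 mm. A picture is of the moment at which its call begins: read the wrist's pose just before it. calibration takes no time and is no camera call.
- manip.sign_off(): hands the job in; it is judged then, once.
The state is a dict: "time": time; "qpos": joint angles; "dq": joint speeds; "joint_efforts": joint torques, N m; "tool_pos": TCP position; "tcp_rot": TCP orientation; "force": force on the tool from outside, world axes, zero at the start; "wrist_torque": the same for the moment, N m; "opening": finger opening in m; "gripper_force": force on a finger pad.
Only numpy, scipy, OpenCV 4.12 (cv2) and the standard library are available. Lean on these libraries where they do the work, as an engineer would, in place of code of your own. Each camera call takes 0.05 s, during which the arm holds its last target. There are 200 camera calls.

## Working session

There is one attempt and no reset: what is moved stays moved. The work goes in short steps, Python scripts to look and compute and a tool call to move; the robot and the scene stay as the last step left them, time stands still between calls to the robot, and variables do not carry over. Pictures are saved under pics/ and viewed, at most 10 in all, crops included, and the job is handed in when it is done.

Besides the shell and the picture viewer there is one more tool, called after ">>>" as name([rows], argument=value, ...), one row to a line, values as JSON. play_rows: Moves the arm, as the interface text tells. Its arguments: {"type":"object","properties":{"series":{"type":"array","items":{"type":"object","properties":{"dx":{"type":"number"},"dy":{"type":"number"},"dz":{"type":"number"},"roll":{"type":"number"}}}},"fingers":{"type":"number"},"grip_force":{"type":"number"}},"required":["series"]}

```bash
mkdir -p pics; ls; python3 - <<'E'
from station import manip
import cv2,numpy as np
s=manip.state();print({k:np.round(v,3) for k,v in s.items()})
a=manip.read_camera("scene");b=manip.read_camera("top")
for n,i in(("scene",a),("top",b)):
    cv2.imwrite(f"pics/{n}0.png",i[:,:,::-1]);c=manip.calibration(n);print(n,{k:np.round(v,3).tolist() for k,v in c.items()})
print(np.round(manip.calibration("wrist")["T_tool_cam"],3).tolist())
E
```

```text
pics
{'time': np.float64(0.0), 'qpos': array([ 1.084,  0.207,  1.543, -0.   ,  1.393, -0.151]), 'dq': array([-0.   , -0.   ,  0.001,  0.001,  0.001, -0.001]), 'joint_efforts': array([ 1.0000e-03, -3.8304e+01, -2.9160e+01, -0.0000e+00,  1.1000e-02,
       -0.0000e+00]), 'tool_pos': array([0.189, 0.542, 0.23 ]), 'tcp_rot': array([-5.250e-01, -3.097e+00,  3.000e-03]), 'force': array([-0.839,  0.019, -0.457]), 'wrist_torque': array([-0.012, -0.011, -0.018]), 'gripper_force': np.float64(0.0), 'opening': np.float64(0.085)}
scene {'fx': 397.404, 'fy': 397.404, 'cx': 277.815, 'cy': 210.866, 'R': [[-0.606, 0.795, 0.006], [0.494, 0.382, -0.781], [-0.623, -0.47, -0.625]], 't': [0.316, -0.248, 1.362]}
top {'fx': 539.304, 'fy': 539.304, 'cx': 278.521, 'cy': 210.094, 'R': [[-0.009, -0.999, -0.032], [-0.992, 0.013, -0.126], [0.126, 0.031, -0.992]], 't': [0.08, 0.603, 1.065]}
[[-0.0, -0.957, -0.291, 0.072], [1.0, 0.0, -0.001, 0.001], [0.001, -0.291, 0.957, -0.143], [0.0, 0.0, 0.0, 1.0]]
```

View pics/scene0.png

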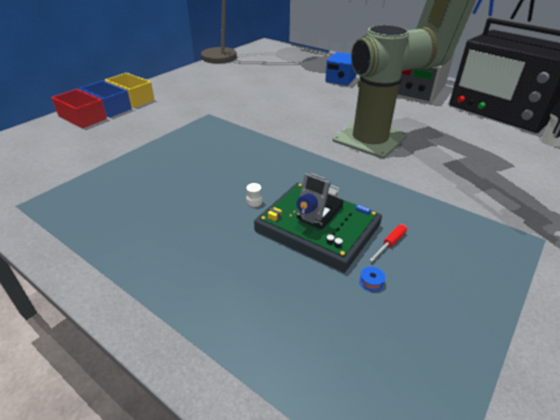

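View pics/top0.png

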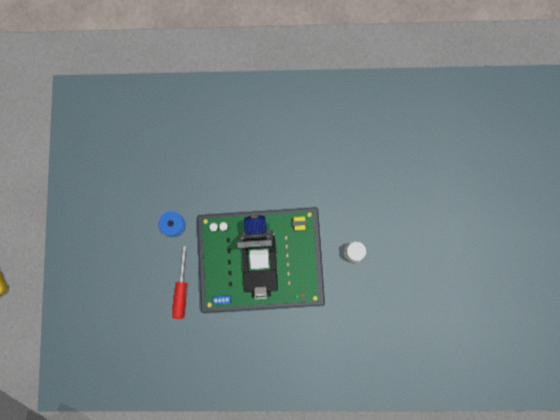

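The scene view shows the open lid standing with its knob on the far side. In the top view the tester is centred near (260,260), with the hook toward the robot at about (260,293). The pot is at (355,252), the reel at (172,224) and the driver at (181,285).

```bash
cat > h.py <<'E'
from station import manip
import cv2,numpy as np
from scipy.spatial.transform import Rotation as Ro
def cam(n,st=None):
    c=manip.calibration(n);K=np.array([[c["fx"],0,c["cx"]],[0,c["fy"],c["cy"]],[0,0,1]])
    if n=="wrist":
        T=np.eye(4);T[:3,:3]=Ro.from_rotvec(st["tcp_rot"]).as_matrix();T[:3,3]=st["tool_pos"]
        M=np.linalg.inv(T@np.array(c["T_tool_cam"]));return K,M[:3,:3],M[:3,3]
    return K,np.array(c["R"]),np.array(c["t"])
def ray(C,p):
    K,R,t=C;d=R.T@np.linalg.inv(K)@np.array([p[0],p[1],1.]);return -R.T@t,d/np.linalg.norm(d)
def onz(C,p,z):
    o,d=ray(C,p);return o+d*(z-o[2])/d[2]
def proj(C,X):
    K,R,t=C;q=K@(R@np.asarray(X)+t);return q[:2]/q[2]
def mask(im,lo,hi):return cv2.inRange(cv2.cvtColor(im,cv2.COLOR_RGB2HSV),lo,hi)
def big(m,x0=0,x1=999,y0=0,y1=999):
    cs,_=cv2.findContours(m,cv2.RETR_EXTERNAL,cv2.CHAIN_APPROX_NONE)
    cs=[c for c in cs if x0<=c[:,0,0].mean()<=x1 and y0<=c[:,0,1].mean()<=y1]
    return max(cs,key=cv2.contourArea)
E
python3 - <<'E'
from h import *
T=cam("top");S=cam("scene")
a=cv2.imread("pics/top0.png")[:,:,::-1].copy();b=cv2.imread("pics/scene0.png")[:,:,::-1].copy()
c=big(mask(a,(45,80,30),(80,255,255)))
r=cv2.minAreaRect(c);P=np.array([onz(T,p,.044) for p in cv2.boxPoints(r)]);print(r);print(P.round(4));print(P.mean(0))
for i in range(4):
    d=P[(i+1)%4]-P[i];print(np.linalg.norm(d),np.degrees(np.arctan2(d[1],d[0])))
# chip cap / hook / knob
for n,im,roi in(("top",a,(235,285,200,250)),("scene",b,(290,325,185,225))):
    m=mask(im,(105,80,20),(130,255,255));c=big(m,*roi);print(n,"knob",cv2.minAreaRect(c),cv2.boundingRect(c))
cv2.imwrite("pics/z.png",np.hstack([cv2.resize(a[200:320,190:330],(400,343),interpolation=2),cv2.resize(b[160:280,240:390],(400,343)[::1],interpolation=2)])[:,:,::-1])
E
```

```text
((259.21038818359375, 259.43902587890625), (89.39143371582031, 112.70956420898438), 86.36705780029297)
[[ 0.5884  0.2336  0.044 ]
 [ 0.6002  0.0038  0.044 ]
 [ 0.4211 -0.0045  0.044 ]
 [ 0.4086  0.2205  0.044 ]]
[0.50457048 0.11333573 0.044     ]
0.23010196760362123 -87.06098243449902
0.17933977104405877 -177.35237159552355
0.22529506143852512 93.16530434231021
0.18026935914868197 4.177586669068634
top knob ((254.5, 225.0), (18.0, 21.0), 90.0) (244, 216, 22, 19)
scene knob ((306.8999938964844, 202.8000030517578), (18.335756301879883, 21.466251373291016), 63.43495178222656) (297, 193, 21, 21)
```

View pics/z.png

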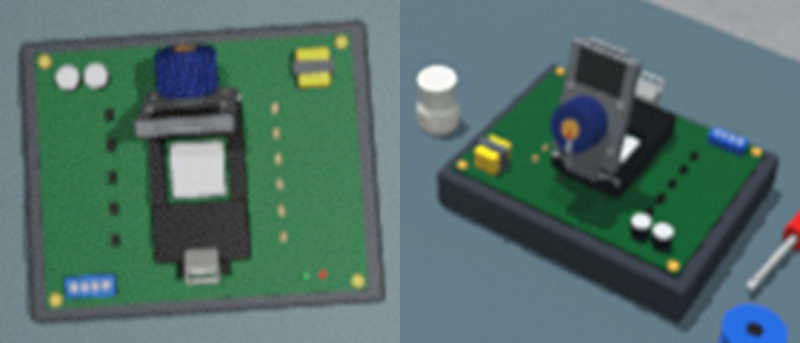

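The crop shows the hook at the front (crop px 202,265), the lid upright with the knob behind it, and the tester yawed about 3°.

```bash
python3 - <<'E'
from h import *
T=cam("top");S=cam("scene")
pt=(254.5,225.2);ps=(307,202.8)
o1,d1=ray(T,pt);o2,d2=ray(S,ps)
A=np.stack([d1,-d2],1);k=np.linalg.lstsq(A,o2-o1,rcond=None)[0]
a,b=o1+k[0]*d1,o2+k[1]*d2;K=(a+b)/2;print("knob",K.round(4),"gap",np.linalg.norm(a-b))
a_=cv2.imread("pics/top0.png")
g=cv2.cvtColor(a_,cv2.COLOR_BGR2HSV);m=cv2.inRange(g,(0,0,150),(180,60,255))
n,l,st,c=cv2.connectedComponentsWithStats(m[235:305,235:285])
for i in range(1,n):
    if st[i,4]>20: print("white",c[i]+235,st[i], onz(T,c[i]+235,.058).round(4))
print("hook",onz(T,(190+202*.35,200+265*.35),.08))
# dark case outline
m=cv2.inRange(cv2.imread("pics/top0.png"),(0,0,0),(85,85,85))
cs=max(cv2.findContours(cv2.morphologyEx(m|mask(a_[:,:,::-1].copy(),(45,80,30),(80,255,255)),cv2.MORPH_OPEN,np.ones((3,3))),0,1)[0],key=lambda c:cv2.contourArea(c)*(180<c[:,0,0].mean()<340))
r=cv2.minAreaRect(cs);print("case",r);P=np.array([onz(T,p,.04) for p in cv2.boxPoints(r)]);print(P.round(4),P.mean(0))
yaw=np.radians(3.2);O=np.array([.505,.1135,0])
v=Ro.from_euler("z",-yaw).apply(K-O)-[.048,0,.066];print("lid frame",v)
print("theta",np.arctan2(v[2],-v[0])-np.arctan2(.030,.048), np.hypot(v[0],v[2]),np.hypot(.048,.03))
s=manip.state();M=Ro.from_rotvec(s["tcp_rot"]).as_matrix();print(M.round(3),"yaw of tool y",np.degrees(np.arctan2(M[1,1],M[0,1])))
E
```

```text
knob [0.566  0.1158 0.1203] gap 0.0017677529614227132
white [258.61876833 258.91202346] [ 14  15  20  19 341] [0.5042 0.1132 0.058 ]
white [260.33333333 293.92592593] [21 58 10  3 27] [0.4352 0.1101 0.058 ]
hook [0.43808553 0.10794682 0.08      ]
case ((259.1615295410156, 259.4517822265625), (89.35285949707031, 112.59749603271484), 86.37850952148438)
[[ 0.5888  0.2343  0.04  ]
 [ 0.6006  0.0039  0.04  ]
 [ 0.4209 -0.0044  0.04  ]
 [ 0.4085  0.2211  0.04  ]] [0.50469032 0.11370558 0.04      ]
lid frame [ 0.01306686 -0.00115396  0.05426308]
theta 1.2485037069830343 0.055814195726297415 0.056603886792339624
[[-0.944  0.33  -0.001]
 [ 0.33   0.944 -0.002]
 [ 0.    -0.002 -1.   ]] yaw of tool y 70.76074451956046
```

>>> play_rows([
  {"dx":28,"dy":-32,"roll":2},
  {"dx":28,"dy":-32,"roll":2},
  {"dx":28,"dy":-32,"roll":2},
  {"dx":28,"dy":-32,"roll":2},
  {"dx":28,"dy":-32,"roll":2},
  {"dx":28,"dy":-32,"roll":2},
  {"dx":28,"dy":-32,"roll":2},
  {"dx":28,"dy":-32,"roll":2},
  {"dx":28,"dy":-32,"roll":2},
  {"dx":28,"dy":-32,"roll":2},
  {"dx":28,"dy":-32,"roll":2.4},
  {},
], fingers=-1, grip_force=40)

```text
validation failed for argument at $.se...
```

>>> play_rows([
  {"dx":28,"dy":-32,"dz":0,"roll":2},
  {"dx":28,"dy":-32,"dz":0,"roll":2},
  {"dx":28,"dy":-32,"dz":0,"roll":2},
  {"dx":28,"dy":-32,"dz":0,"roll":2},
  {"dx":28,"dy":-32,"dz":0,"roll":2},
  {"dx":28,"dy":-32,"dz":0,"roll":2},
  {"dx":28,"dy":-32,"dz":0,"roll":2},
  {"dx":28,"dy":-32,"dz":0,"roll":2},
  {"dx":28,"dy":-32,"dz":0,"roll":2},
  {"dx":28,"dy":-32,"dz":0,"roll":2},
  {"dx":28,"dy":-32,"dz":0,"roll":2.4},
  {"dx":0,"dy":0,"dz":0,"roll":0},
], fingers=-1, grip_force=40)

```text
time: 1.3
tool_pos: [0.5003, 0.1869, 0.2309]
tcp_rot: [-0.078, 3.14, -0.003]
force: [0.1, 0.2, 0.1]
opening: -0.0001
gripper_force: 0.0
```

>>> play_rows([
  {"dx":20,"dy":-24,"dz":0,"roll":0},
  {"dx":20,"dy":-23,"dz":0,"roll":0},
  {"dx":18,"dy":-23,"dz":0,"roll":0},
  {"dx":0,"dy":0,"dz":-10,"roll":0},
  {"dx":0,"dy":0,"dz":-20,"roll":0},
  {"dx":0,"dy":0,"dz":-20,"roll":0},
  {"dx":0,"dy":0,"dz":-12,"roll":0},
  {"dx":0,"dy":0,"dz":-8,"roll":0},
  {"dx":0,"dy":0,"dz":0,"roll":0},
  {"dx":0,"dy":0,"dz":0,"roll":0},
])

```text
time: 2.3
tool_pos: [0.5558, 0.1213, 0.1618]
tcp_rot: [-0.087, 3.139, 0.0]
force: [-0.5, 0.1, 0.9]
opening: 0.0004
gripper_force: 0.0
```

```bash
python3 - <<'E'
from h import *
b=manip.read_camera("scene");cv2.imwrite("pics/s1.png",cv2.resize(b[110:250,230:400],(680,560),interpolation=2)[:,:,::-1])
s=manip.state();print(s["tool_pos"],s["force"])
# corner path by theta (world TCP)
yaw=np.radians(3.2);O=np.array([.505,.1135,0]);R=Ro.from_euler("z",yaw)
for th in np.arange(1.25,-.01,-.125):
    c,s_=np.cos(th),np.sin(th);S=.095+.002*(1.25-th);x=.048-S*c+.010*s_+.011;z=.066+S*s_+.010*c
    print(round(th,3),(1000*(O+R.apply([x,0,z]))).round(1))
E
```

```text
[0.55613412 0.12119729 0.16228647] [ 0.41302199 -1.03905699 -0.3030598 ]
1.25 [543.5 115.7 159.3]
1.125 [531.9 115.  156.3]
1.0 [520.8 114.4 151.8]
0.875 [510.3 113.8 145.9]
0.75 [500.6 113.3 138.8]
0.625 [491.8 112.8 130.4]
0.5 [484.1 112.3 121. ]
0.375 [477.7 112.  110.7]
0.25 [472.5 111.7  99.7]
0.125 [468.8 111.5  88. ]
0.0 [466.6 111.4  76. ]
```

View pics/s1.png

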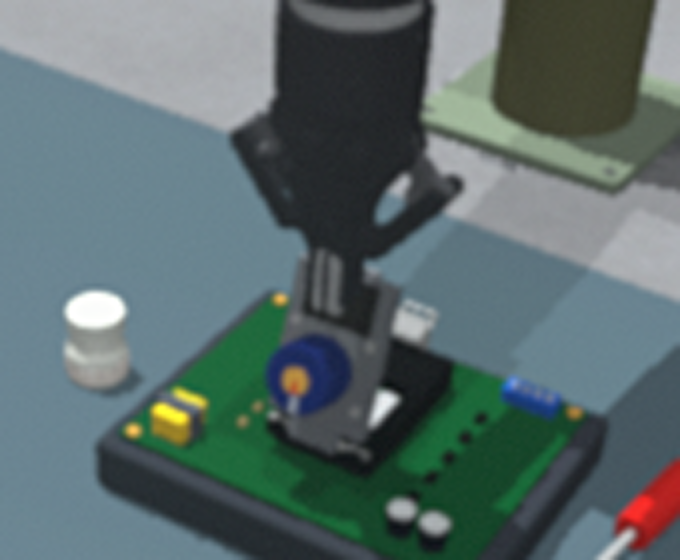

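The shut fingers are behind the lid above the knob (crop px 330,300), and nothing is touched yet.

>>> play_rows([
  {"dx":-6,"dy":-3,"dz":-2,"roll":0},
  {"dx":-6,"dy":-2,"dz":-1,"roll":0},
  {"dx":-6,"dy":0,"dz":-1.5,"roll":0},
  {"dx":-6,"dy":-1,"dz":-2,"roll":0},
  {"dx":-6,"dy":0,"dz":-2.2,"roll":0},
  {"dx":-5.5,"dy":-0.5,"dz":-2.3,"roll":0},
  {"dx":-5,"dy":0,"dz":-3,"roll":0},
  {"dx":-5.5,"dy":-0.5,"dz":-3,"roll":0},
  {"dx":0,"dy":0,"dz":0,"roll":0},
])

```text
time: 3.25
tool_pos: [0.5077, 0.1137, 0.1432]
tcp_rot: [0.087, -3.137, 0.001]
force: [0.2, -0.0, -0.4]
opening: 0.0002
gripper_force: 0.0
```

>>> play_rows([
  {"dx":-5,"dy":0,"dz":-3,"roll":0},
  {"dx":-5,"dy":-0.5,"dz":-4,"roll":0},
  {"dx":-5,"dy":0,"dz":-5,"roll":0},
  {"dx":-4,"dy":-0.5,"dz":-5,"roll":0},
  {"dx":-4,"dy":0,"dz":-5,"roll":0},
  {"dx":0,"dy":0,"dz":0,"roll":0},
])

```text
time: 3.85
tool_pos: [0.4846, 0.1128, 0.1209]
tcp_rot: [0.087, -3.137, 0.0]
force: [-0.5, -0.6, 0.3]
opening: -0.0
gripper_force: 0.0
```

```bash
python3 - <<'E'
from h import *
b=manip.read_camera("scene");cv2.imwrite("pics/s2.png",cv2.resize(b[130:250,250:400],(750,600),interpolation=2)[:,:,::-1])
s=manip.state();print(s["tool_pos"],s["force"],s["wrist_torque"])
E
```

```text
[0.48514437 0.11292043 0.12127749] [-0.72354318  0.38481001 -0.04407196] [-0.00815939 -0.00438733 -0.00922461]
```

View pics/s2.png

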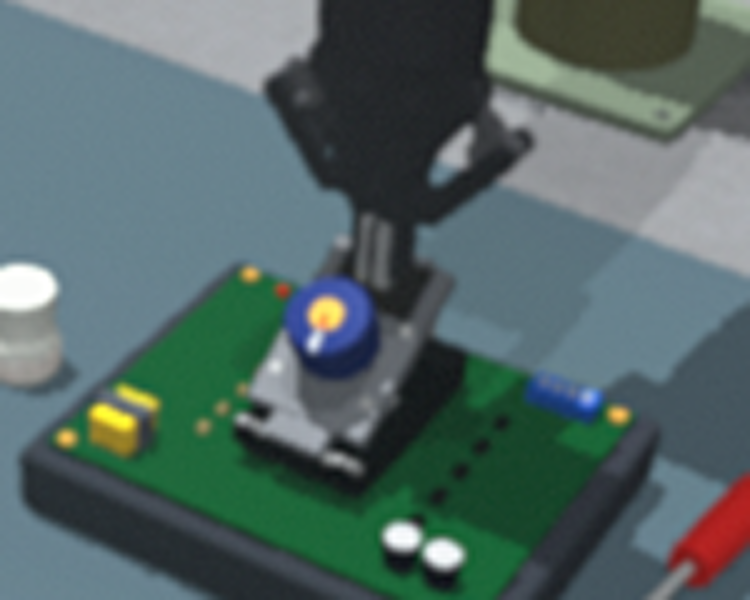

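The lid follows the finger and is now about half shut, with the knob at crop px (333,325).

>>> play_rows([
  {"dx":-4,"dy":-0.5,"dz":-5,"roll":0},
  {"dx":-3,"dy":0,"dz":-5,"roll":0},
  {"dx":-2.5,"dy":-0.5,"dz":-5,"roll":0},
  {"dx":-2.5,"dy":0,"dz":-5,"roll":0},
  {"dx":-2,"dy":0,"dz":-5,"roll":0},
  {"dx":-1,"dy":0,"dz":-3,"roll":0},
  {"dx":0,"dy":0,"dz":0,"roll":0},
])

```text
time: 4.6
tool_pos: [0.4705, 0.1118, 0.0935]
tcp_rot: [0.087, -3.138, 0.0]
force: [0.1, 0.1, 0.0]
opening: -0.0003
gripper_force: 0.0
```

Now press gently.

>>> play_rows([
  {"dx":-0.5,"dy":0,"dz":-2,"roll":0},
  {"dx":-0.5,"dy":0,"dz":-2,"roll":0},
  {"dx":0,"dy":0,"dz":-1.5,"roll":0},
  {"dx":0,"dy":0,"dz":-1.5,"roll":0},
  {"dx":0,"dy":0,"dz":0,"roll":0},
])

```text
time: 5.1
tool_pos: [0.4704, 0.1119, 0.0871]
tcp_rot: [0.087, -3.14, -0.0]
force: [-0.1, 0.4, -0.1]
opening: 0.0001
gripper_force: 0.0
```

>>> play_rows([
  {"dx":0,"dy":0,"dz":-1,"roll":0},
  {"dx":0,"dy":0,"dz":-1,"roll":0},
  {"dx":0,"dy":0,"dz":-1,"roll":0},
  {"dx":0,"dy":0,"dz":0,"roll":0},
])

```text
time: 5.5
tool_pos: [0.4703, 0.1119, 0.0843]
tcp_rot: [0.087, -3.14, -0.0]
force: [-2.1, -0.4, 3.7]
opening: 0.0
gripper_force: 1.6
```

>>> play_rows([
  {"dx":0,"dy":0,"dz":-1,"roll":0},
  {"dx":0,"dy":0,"dz":-1,"roll":0},
  {"dx":0,"dy":0,"dz":-1,"roll":0},
  {"dx":0,"dy":0,"dz":0,"roll":0},
])

```text
time: 5.9
tool_pos: [0.4706, 0.1119, 0.0809]
tcp_rot: [-0.087, 3.14, 0.0]
force: [-0.6, -0.2, 0.1]
opening: 0.0001
gripper_force: 0.1
```

>>> play_rows([
  {"dx":0,"dy":0,"dz":-1,"roll":0},
  {"dx":0,"dy":0,"dz":-1,"roll":0},
  {"dx":0,"dy":0,"dz":0,"roll":0},
])

```text
time: 6.2
tool_pos: [0.4706, 0.1118, 0.079]
tcp_rot: [-0.087, 3.14, -0.0]
force: [0.1, 0.1, 1.0]
opening: -0.0001
gripper_force: 0.0
```

>>> play_rows([
  {"dx":0,"dy":0,"dz":-1,"roll":0},
  {"dx":0,"dy":0,"dz":-1,"roll":0},
  {"dx":0,"dy":0,"dz":0,"roll":0},
])

```text
time: 6.5
tool_pos: [0.4704, 0.1119, 0.0771]
tcp_rot: [0.087, -3.14, 0.0]
force: [0.3, 0.7, -0.1]
opening: 0.0003
gripper_force: 0.0
```

>>> play_rows([
  {"dx":0,"dy":0,"dz":-1,"roll":0},
  {"dx":0,"dy":0,"dz":0,"roll":0},
])

```text
time: 6.7
tool_pos: [0.4705, 0.1119, 0.0762]
tcp_rot: [-0.087, 3.14, -0.0]
force: [-0.1, 1.0, -0.4]
opening: 0.0001
gripper_force: 0.0
```

>>> play_rows([
  {"dx":0,"dy":0,"dz":-0.5,"roll":0},
  {"dx":0,"dy":0,"dz":-0.5,"roll":0},
  {"dx":0,"dy":0,"dz":0,"roll":0},
])

```text
time: 7.0
tool_pos: [0.4705, 0.1119, 0.0759]
tcp_rot: [0.087, -3.14, 0.0]
force: [-1.7, -0.8, 6.1]
opening: 0.0004
gripper_force: 2.7
```

>>> play_rows([
  {"dx":0,"dy":0,"dz":-0.5,"roll":0},
  {"dx":0,"dy":0,"dz":0,"roll":0},
])

```text
time: 7.2
tool_pos: [0.4706, 0.1119, 0.0759]
tcp_rot: [0.087, -3.14, 0.0]
force: [-3.7, -0.5, 8.6]
opening: -0.0001
gripper_force: 4.3
```

>>> play_rows([
  {"dx":0,"dy":0,"dz":10,"roll":0},
  {"dx":0,"dy":0,"dz":25,"roll":0},
  {"dx":0,"dy":0,"dz":30,"roll":0},
  {"dx":0,"dy":0,"dz":35,"roll":8},
  {"dx":10,"dy":0.5,"dz":0,"roll":8},
  {"dx":12,"dy":1,"dz":0,"roll":8},
  {"dx":12,"dy":0,"dz":0,"roll":8},
  {"dx":0,"dy":0,"dz":0,"roll":0},
])

```text
time: 8.0
tool_pos: [0.5059, 0.1133, 0.1755]
tcp_rot: [-0.947, 2.993, -0.001]
force: [-1.2, -0.5, -0.7]
opening: 0.0002
gripper_force: 0.0
```

>>> play_rows([
  {"dx":0,"dy":0,"dz":0,"roll":0},
  {"dx":0,"dy":0,"dz":0,"roll":0},
  {"dx":0,"dy":0,"dz":0,"roll":0},
  {"dx":0,"dy":0,"dz":0,"roll":0},
], fingers=0.5)

```text
time: 8.4
tool_pos: [0.5041, 0.1134, 0.1747]
tcp_rot: [0.948, -2.995, -0.0]
force: [0.4, -0.2, -0.7]
opening: 0.0581
gripper_force: 0.0
```

```bash
python3 - <<'E'
from h import *
s=manip.state();C=cam("wrist",s)
b=manip.read_camera("wrist");cv2.imwrite("pics/w1.png",b[:,:,::-1])
sc=manip.read_camera("scene")
cv2.imwrite("pics/w1.png",np.hstack([cv2.resize(b,(480,360)),cv2.resize(sc[150:270,250:340],(270,360),interpolation=2)])[:,:,::-1])
print(s["tool_pos"],s["qpos"],s["opening"],s["wrist_torque"])
m=mask(b,(105,80,20),(130,255,255));c=big(m);e=cv2.minEnclosingCircle(c);print(e,cv2.contourArea(c)/3.1416/e[1]**2)
print("expected knob top px",proj(C,[.505,.1135,.111]),"knob at", onz(C,e[0],.105))
E
```

```text
[0.5040963  0.11341306 0.17472868] [ 5.36767735e-02  1.38408941e-01  1.74372582e+00  1.47691692e-05
  1.25969743e+00 -2.13017387e+00] 0.058147801709010814 [-0.03839984  0.02750968 -0.05443307]
((275.38116455078125, 223.18930053710938), 32.2773551940918) 0.6988988592661787
expected knob top px [277.95849528 225.93551014] knob at [0.50610654 0.11214499 0.105     ]
```

View pics/w1.png

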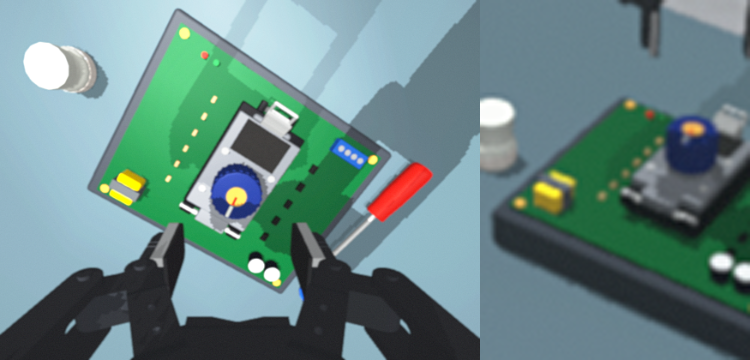

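The lid is down flat with the hook over its front lip (px 280,113). The red and white lines agree on the knob (px 235,200).

```bash
python3 - <<'E'
from h import *
s=manip.state();C=cam("wrist",s);b=manip.read_camera("wrist")
m=mask(b,(10,100,80),(28,255,255));m[:190]=0;m[260:]=0;m[:,:240]=0;m[:,310:]=0
q=cv2.minEnclosingCircle(big(m));print(q,onz(C,q[0],.111))
T=cam("top");S=cam("scene");a=manip.read_camera("scene");m=mask(a,(8,100,80),(28,255,255));
m[:,:280]=0;m[:,330:]=0;m[:180]=0;m[215:]=0
c=big(m);q=cv2.minEnclosingCircle(c);print(q,onz(S,q[0],.111),proj(S,[.505,.1135,.111]))
E
```

```text
((275.5311279296875, 229.1692657470703), 11.675655364990234) [0.50799373 0.11349468 0.111     ]
((320.5, 193.0), 2.6926822662353516) [0.50584811 0.11249514 0.111     ] [321.061696   192.98610758]
```

>>> play_rows([
  {"dx":1,"dy":0,"dz":-20,"roll":0},
  {"dx":1,"dy":0,"dz":-30,"roll":0},
  {"dx":0,"dy":0,"dz":-20,"roll":0},
  {"dx":0,"dy":0,"dz":-10,"roll":0},
  {"dx":0,"dy":0,"dz":-10,"roll":0},
  {"dx":0,"dy":0,"dz":-5,"roll":0},
  {"dx":0,"dy":0,"dz":0,"roll":0},
])

```text
time: 9.3
tool_pos: [0.5065, 0.1134, 0.0796]
tcp_rot: [0.949, -2.995, -0.0]
force: [0.3, -0.8, -0.4]
opening: 0.0638
gripper_force: 0.0
```

>>> play_rows([
  {"dx":0,"dy":0,"dz":0,"roll":0},
  {"dx":0,"dy":0,"dz":0,"roll":0},
  {"dx":0,"dy":0,"dz":0,"roll":0},
  {"dx":0,"dy":0,"dz":0,"roll":0},
  {"dx":0,"dy":0,"dz":0,"roll":0},
], fingers=-1, grip_force=40)

```text
time: 9.8
tool_pos: [0.507, 0.114, 0.081]
tcp_rot: [-0.948, 2.993, 0.001]
force: [-2.7, 1.8, 5.8]
opening: 0.0391
gripper_force: 40.0
```

```bash
cat > t.py <<'E'
from h import *
s=manip.state();M=Ro.from_rotvec(s["tcp_rot"]).as_matrix();print(round(s["time"],2),"yaw",round(np.degrees(np.arctan2(M[1,1],M[0,1])),2),"q6",round(s["qpos"][5],3),"F",s["force"].round(1),"T",s["wrist_torque"].round(3),"eff6",round(s["joint_efforts"][5],3),"pos",s["tool_pos"].round(4),round(s["opening"],4))
E
python3 t.py
```

```text
9.8 yaw 125.16 q6 -2.131 F [-2.7  1.8  5.8] T [ 0.357  0.475 -0.068] eff6 -0.015 pos [0.507 0.114 0.081] 0.0391
```

>>> play_rows([
  {"dx":0,"dy":0,"dz":0.5,"roll":-4},
  {"dx":0,"dy":0,"dz":0.5,"roll":-6},
  {"dx":0,"dy":0,"dz":0,"roll":-6},
  {"dx":0,"dy":0,"dz":0,"roll":-6},
  {"dx":0,"dy":0,"dz":0,"roll":-6},
  {"dx":0,"dy":0,"dz":0,"roll":-6},
  {"dx":0,"dy":0,"dz":0,"roll":-6},
  {"dx":0,"dy":0,"dz":0,"roll":-6},
  {"dx":0,"dy":0,"dz":0,"roll":-6},
  {"dx":0,"dy":0,"dz":0,"roll":-6},
  {"dx":0,"dy":0,"dz":0,"roll":-2},
])

```text
time: 10.9
tool_pos: [0.507, 0.1125, 0.0812]
tcp_rot: [0.678, 3.066, -0.002]
force: [-0.8, -1.9, 1.5]
opening: 0.0391
gripper_force: 40.4
```

```bash
python3 t.py
```

```text
10.9 yaw 65.05 q6 -1.082 F [-0.8 -1.9  1.5] T [-0.365  0.01   0.093] eff6 0.031 pos [0.507  0.1125 0.0812] 0.0391
```

>>> play_rows([
  {"dx":0,"dy":0,"dz":0,"roll":-5},
  {"dx":0,"dy":0,"dz":0,"roll":-5},
  {"dx":0,"dy":0,"dz":0,"roll":-5},
  {"dx":0,"dy":0,"dz":0,"roll":0},
])

```text
time: 11.3
tool_pos: [0.5068, 0.1122, 0.0812]
tcp_rot: [1.069, 2.953, -0.003]
force: [-2.1, -4.8, 2.2]
opening: 0.039
gripper_force: 40.4
```

```bash
python3 t.py
```

```text
11.3 yaw 50.2 q6 -0.822 F [-2.1 -4.8  2.2] T [-0.687  0.21  -0.034] eff6 0.405 pos [0.5068 0.1122 0.0812] 0.039
```

>>> play_rows([
  {"dx":0,"dy":0,"dz":0,"roll":-4},
  {"dx":0,"dy":0,"dz":0,"roll":-4},
  {"dx":0,"dy":0,"dz":0,"roll":0},
])

```text
time: 11.6
tool_pos: [0.5066, 0.1121, 0.0811]
tcp_rot: [1.27, 2.872, -0.003]
force: [-1.8, -5.3, 3.5]
opening: 0.0391
gripper_force: 40.5
```

```bash
python3 t.py
```

```text
11.6 yaw 42.29 q6 -0.684 F [-1.8 -5.3  3.5] T [-0.981  0.336  0.037] eff6 0.306 pos [0.5066 0.1121 0.0811] 0.0391
```

```bash
cat > t.py <<'E'
from h import *
T=[];E=[]
for i in range(4):
    if i: manip.read_camera("wrist")
    s=manip.state();T.append(s["wrist_torque"][2]);E.append(s["joint_efforts"][5])
M=Ro.from_rotvec(s["tcp_rot"]).as_matrix();print(round(s["time"],2),"yaw",round(np.degrees(np.arctan2(M[1,1],M[0,1])),2),"q6",round(s["qpos"][5],3),"F",s["force"].round(1),"Tz",np.round(np.mean(T),3),np.round(T,3),"eff6",np.round(E,3),"pos",s["tool_pos"].round(4))
E
python3 t.py
```

```text
11.75 yaw 42.36 q6 -0.685 F [-0.2 -5.3  3.3] Tz 0.034 [0.037 0.044 0.019 0.037] eff6 [0.306 0.09  0.038 0.029] pos [0.5066 0.1121 0.0811]
```

>>> play_rows([
  {"dx":0,"dy":-1,"dz":0,"roll":-4},
  {"dx":0,"dy":0,"dz":0,"roll":-4},
  {"dx":0,"dy":0,"dz":0,"roll":0},
])

```text
time: 12.05
tool_pos: [0.5064, 0.1119, 0.0811]
tcp_rot: [1.467, 2.778, -0.001]
force: [-2.0, -3.7, 4.6]
opening: 0.0388
gripper_force: 40.5
```

```bash
python3 t.py
```

```text
12.2 yaw 34.31 q6 -0.547 F [-2.8 -3.8  4.3] Tz 0.066 [0.068 0.034 0.059 0.103] eff6 [0.324 0.104 0.042 0.041] pos [0.5065 0.1119 0.0811]
```

>>> play_rows([
  {"dx":0,"dy":0,"dz":0,"roll":-4},
  {"dx":0,"dy":0,"dz":0,"roll":-4},
  {"dx":0,"dy":0,"dz":0,"roll":0},
])

```text
time: 12.5
tool_pos: [0.5063, 0.1119, 0.0811]
tcp_rot: [1.66, 2.667, -0.002]
force: [-2.8, -3.9, 5.7]
opening: 0.0389
gripper_force: 40.7
```

```bash
python3 t.py
```

```text
12.65 yaw 26.28 q6 -0.407 F [-3.4 -5.2  5.6] Tz 0.034 [0.033 0.013 0.07  0.019] eff6 [0.279 0.084 0.039 0.031] pos [0.5063 0.1118 0.081 ]
```

>>> play_rows([
  {"dx":0,"dy":0,"dz":0,"roll":-4},
  {"dx":0,"dy":0,"dz":0,"roll":-4},
  {"dx":0,"dy":0,"dz":0,"roll":0},
])

```text
time: 12.95
tool_pos: [0.5061, 0.1118, 0.0811]
tcp_rot: [-1.842, -2.545, 0.003]
force: [-4.1, -4.5, 6.1]
opening: 0.0391
gripper_force: 40.8
```

```bash
python3 t.py
```

```text
13.1 yaw 18.28 q6 -0.267 F [-2.9 -4.9  5.9] Tz 0.047 [ 0.057  0.104  0.054 -0.027] eff6 [0.283 0.089 0.043 0.035] pos [0.5061 0.1118 0.0811]
```

>>> play_rows([
  {"dx":-0.5,"dy":-0.5,"dz":0.5,"roll":-4},
  {"dx":0,"dy":0,"dz":0,"roll":-4},
  {"dx":0,"dy":0,"dz":0,"roll":0},
])

```text
time: 13.4
tool_pos: [0.5058, 0.1117, 0.0812]
tcp_rot: [-2.014, -2.411, 0.001]
force: [-2.6, -3.7, 3.5]
opening: 0.0392
gripper_force: 40.6
```

```bash
python3 t.py
```

```text
13.55 yaw 10.28 q6 -0.129 F [-2.  -4.5  3.5] Tz 0.036 [ 0.076  0.035  0.046 -0.011] eff6 [0.335 0.116 0.05  0.049] pos [0.5058 0.1117 0.0812]
```

>>> play_rows([
  {"dx":0,"dy":0,"dz":0,"roll":-4},
  {"dx":0,"dy":0,"dz":0,"roll":-4},
  {"dx":0,"dy":0,"dz":0,"roll":0},
])

```text
time: 13.85
tool_pos: [0.5056, 0.1117, 0.0813]
tcp_rot: [-2.178, -2.263, 0.001]
force: [-3.7, -3.6, 3.4]
opening: 0.0391
gripper_force: 40.7
```

```bash
python3 t.py
```

```text
14.0 yaw 2.26 q6 0.011 F [-3.1 -3.9  4.1] Tz 0.044 [0.032 0.038 0.038 0.065] eff6 [0.296 0.102 0.057 0.049] pos [0.5056 0.1117 0.0812]
```

>>> play_rows([
  {"dx":-0.5,"dy":0,"dz":0,"roll":-4},
  {"dx":0,"dy":0,"dz":0,"roll":-4},
  {"dx":0,"dy":0,"dz":0,"roll":0},
])

```text
time: 14.3
tool_pos: [0.5054, 0.1117, 0.0813]
tcp_rot: [2.33, 2.107, -0.001]
force: [-2.2, -3.9, 4.5]
opening: 0.0387
gripper_force: 40.7
```

```bash
python3 t.py
```

```text
14.45 yaw -5.71 q6 0.15 F [-2.6 -3.9  4.5] Tz 0.058 [0.085 0.048 0.074 0.024] eff6 [0.346 0.128 0.046 0.047] pos [0.5054 0.1117 0.0813]
```

>>> play_rows([
  {"dx":0,"dy":0,"dz":0,"roll":-4},
  {"dx":0,"dy":0,"dz":0,"roll":-4},
  {"dx":0,"dy":0,"dz":0,"roll":0},
])

```text
time: 14.75
tool_pos: [0.5052, 0.1118, 0.0813]
tcp_rot: [-2.471, -1.939, 0.001]
force: [-3.0, -4.2, 5.9]
opening: 0.0386
gripper_force: 40.7
```

```bash
python3 t.py
```

```text
14.9 yaw -13.7 q6 0.29 F [-3.4 -4.   5. ] Tz 0.056 [0.053 0.04  0.028 0.102] eff6 [0.3   0.106 0.061 0.052] pos [0.5052 0.1118 0.0814]
```

>>> play_rows([
  {"dx":-0.5,"dy":-0.5,"dz":0,"roll":-4},
  {"dx":0,"dy":0,"dz":0,"roll":-4},
  {"dx":0,"dy":0,"dz":0,"roll":0},
])

```text
time: 15.2
tool_pos: [0.505, 0.1118, 0.0814]
tcp_rot: [-2.6, -1.762, -0.001]
force: [-2.8, -3.1, 3.7]
opening: 0.0394
gripper_force: 40.7
```

```bash
python3 t.py
```

```text
15.35 yaw -21.72 q6 0.429 F [-2.6 -1.9  4.5] Tz 0.044 [0.042 0.037 0.067 0.032] eff6 [0.347 0.128 0.064 0.047] pos [0.505  0.1118 0.0814]
```

>>> play_rows([
  {"dx":0,"dy":0,"dz":0,"roll":-4},
  {"dx":0,"dy":0,"dz":0,"roll":-4},
  {"dx":0,"dy":0,"dz":0,"roll":0},
])

```text
time: 15.65
tool_pos: [0.5048, 0.1119, 0.0815]
tcp_rot: [-2.717, -1.575, -0.0]
force: [-3.7, -1.0, 5.7]
opening: 0.0391
gripper_force: 40.8
```

```bash
python3 t.py
```

```text
15.8 yaw -29.73 q6 0.568 F [-4.2 -2.   5.6] Tz 0.069 [0.086 0.105 0.064 0.022] eff6 [0.303 0.11  0.064 0.056] pos [0.5048 0.1119 0.0815]
```

>>> play_rows([
  {"dx":-0.5,"dy":0,"dz":0.3,"roll":-4},
  {"dx":0,"dy":0,"dz":0,"roll":-4},
  {"dx":0,"dy":0,"dz":0,"roll":0},
])

```text
time: 16.1
tool_pos: [0.5046, 0.112, 0.0816]
tcp_rot: [-2.82, -1.383, -0.001]
force: [-1.8, -0.9, 4.0]
opening: 0.0387
gripper_force: 40.7
```

```bash
python3 t.py
```

```text
16.25 yaw -37.73 q6 0.708 F [-2.2 -0.2  4.4] Tz 0.05 [0.041 0.07  0.085 0.004] eff6 [0.35  0.131 0.066 0.065] pos [0.5046 0.1119 0.0816]
```

>>> play_rows([
  {"dx":0,"dy":0,"dz":0,"roll":-4},
  {"dx":0,"dy":0,"dz":0,"roll":-4},
  {"dx":0,"dy":0,"dz":0,"roll":0},
])

```text
time: 16.55
tool_pos: [0.5045, 0.112, 0.0817]
tcp_rot: [-2.909, -1.183, -0.001]
force: [-1.9, 0.2, 5.5]
opening: 0.0391
gripper_force: 40.7
```

```bash
python3 t.py
```

```text
16.7 yaw -45.74 q6 0.848 F [-2.7  2.1  4.5] Tz 0.173 [0.174 0.172 0.155 0.191] eff6 [0.46  0.251 0.191 0.191] pos [0.5045 0.112  0.0816]
```

The screw has bottomed, so I'll take smaller steps.

>>> play_rows([
  {"dx":0,"dy":0,"dz":0,"roll":-2},
  {"dx":0,"dy":0,"dz":0,"roll":-2},
  {"dx":0,"dy":0,"dz":0,"roll":0},
])

```text
time: 17.0
tool_pos: [0.5044, 0.1121, 0.0817]
tcp_rot: [-2.949, -1.079, -0.001]
force: [-2.9, 2.2, 5.7]
opening: 0.0384
gripper_force: 40.8
```

```bash
python3 t.py
```

```text
17.15 yaw -49.78 q6 0.918 F [-2.5  2.4  5.3] Tz 0.089 [0.073 0.105 0.087 0.09 ] eff6 [0.226 0.14  0.12  0.116] pos [0.5044 0.1121 0.0817]
```

>>> play_rows([
  {"dx":0,"dy":0,"dz":0,"roll":-2},
  {"dx":0,"dy":0,"dz":0,"roll":-2},
  {"dx":0,"dy":0,"dz":0,"roll":0},
])

```text
time: 17.45
tool_pos: [0.5043, 0.1122, 0.0817]
tcp_rot: [-2.985, -0.975, -0.0]
force: [-3.2, 3.0, 2.4]
opening: 0.0389
gripper_force: 40.8
```

```bash
python3 t.py
```

```text
17.6 yaw -53.82 q6 0.989 F [-3.7  4.1  4.3] Tz -0.044 [-0.042  0.009 -0.079 -0.062] eff6 [ 0.092  0.007 -0.022 -0.028] pos [0.5043 0.1121 0.0816]
```

>>> play_rows([
  {"dx":0,"dy":0,"dz":0,"roll":-2},
  {"dx":0,"dy":0,"dz":0,"roll":-2},
  {"dx":0,"dy":0,"dz":0,"roll":0},
])

```text
time: 17.9
tool_pos: [0.5043, 0.1122, 0.0816]
tcp_rot: [-3.017, -0.87, -0.0]
force: [-2.9, 4.6, 5.6]
opening: 0.0388
gripper_force: 40.9
```

```bash
python3 t.py
```

```text
18.05 yaw -57.81 q6 1.058 F [-3.8  4.4  5.1] Tz 0.043 [-0.008  0.078  0.106 -0.004] eff6 [0.172 0.077 0.055 0.051] pos [0.5043 0.1122 0.0816]
```

```bash
python3 - <<'E'
from h import *
s=manip.state();C=cam("wrist",s);b=manip.read_camera("wrist");p=proj(C,[.5055,.1125,.111]).astype(int);print(p)
x,y=p;cv2.imwrite("pics/w2.png",cv2.resize(b[max(0,y-50):y+50,x-60:x+60],(720,600),interpolation=2)[:,:,::-1])
E
```

```text
[275 309]
```

View pics/w2.png

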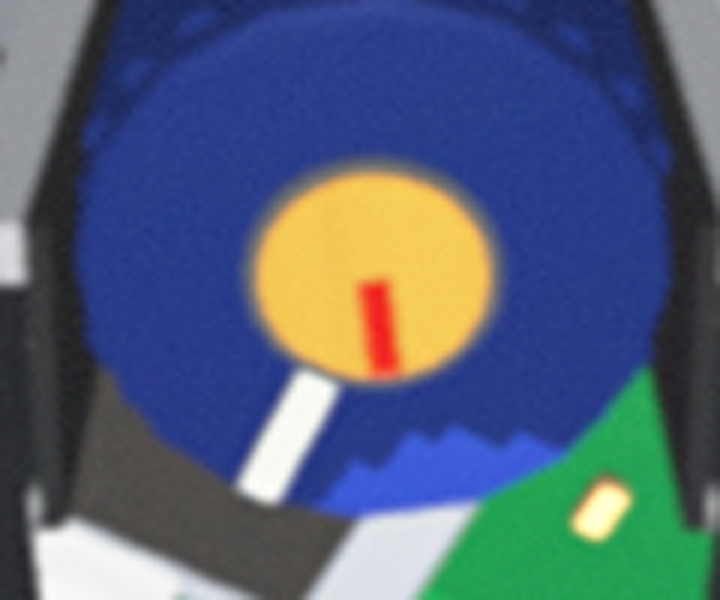

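The white line (290,435) stands about 30° clockwise of the red line (385,330) about the centre (373,275). That is exactly one click, so I'll let go.

>>> play_rows([
  {"dx":0,"dy":0,"dz":0,"roll":0},
  {"dx":0,"dy":0,"dz":0,"roll":0},
  {"dx":0,"dy":0,"dz":0,"roll":0},
  {"dx":0,"dy":0,"dz":0,"roll":0},
  {"dx":0,"dy":0,"dz":20,"roll":0},
  {"dx":0,"dy":0,"dz":30,"roll":0},
  {"dx":0,"dy":0,"dz":40,"roll":0},
  {"dx":0,"dy":0,"dz":30,"roll":0},
  {"dx":0,"dy":0,"dz":0,"roll":0},
  {"dx":0,"dy":0,"dz":0,"roll":0},
], fingers=0.5)

```text
time: 19.1
tool_pos: [0.5051, 0.1112, 0.2023]
tcp_rot: [3.018, 0.87, 0.003]
force: [-0.1, 0.9, -0.8]
opening: 0.0642
gripper_force: 0.0
```

```bash
python3 t.py; python3 - <<'E'
from h import *
s=manip.state();C=cam("wrist",s);b=manip.read_camera("wrist");x,y=proj(C,[.5055,.1125,.111]).astype(int)
cv2.imwrite("pics/w3.png",np.hstack([cv2.resize(b,(400,300)),cv2.resize(b[y-40:y+40,x-53:x+53],(400,300),interpolation=2)])[:,:,::-1])
E
```

```text
19.25 yaw -57.85 q6 1.059 F [ 0.   0.5 -0. ] Tz 0.003 [ 0.006  0.052 -0.011 -0.036] eff6 [-0. -0. -0. -0.] pos [0.5032 0.1112 0.1997]
```

View pics/w3.png

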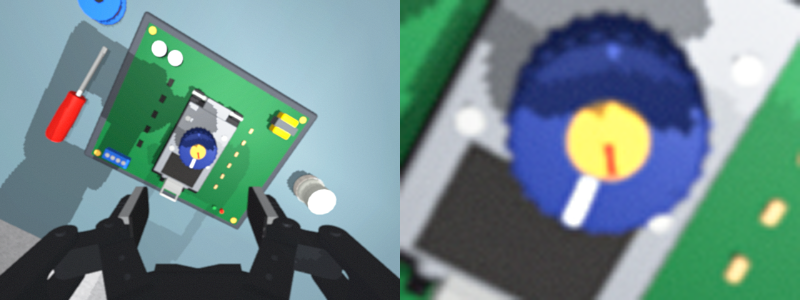

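The knob is free and the lines stand about 30° apart, so it has made one click. The lid is shut under the hook, the pot, driver and reel are where they were, and the arm touches nothing.

```bash
python3 -c "
from station import manip
print(manip.sign_off())"
```

```text
the job is handed in; nothing more can be done
None
```

I shut and latched the lid, turned the knob clockwise in one hold to its first click, let go without turning it back, and handed the job in at about 19 s; the last picture shows the pot, driver and reel undisturbed.

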